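# Put the tally counter away and walk the sticking tray lid shut

## Task

Put the tally counter into the free end of the open well of the tray, then slide the tray's lid fully shut, square against the bumpers on the far wall. The lid binds in its guides when one end gets ahead, so ease it along by pushing its two end knobs in turn, without gripping them, and never force it: when it sticks, push the other end, never harder than about 15 N (1.5 kg). Leave the carton and the stamp where they stand.

Things in the scene. Friction and masses are not known exactly. Their poses are not given: they have to be found in the camera images.
- tray: Low grey tray screwed to the bench, 250 (x) x 344 (y) x 65 mm. Origin: centre of its underside; x points away from the robot along the lid's travel, y to the left along its length. Near half: a deck with the lid parked on it. Far half: an open well, x -4 to 97, y +-135 mm. Both ends (|y| 139 to 172 mm): guides whose aluminium lips hold the lid down, lip top at z 62 mm
- well (a point): Centre of the free (right) part of the well, on its floor: (47, -58, 4) mm in the tray's frame; the free part is 100 (x) x 155 (y) mm, 44 mm deep below the lid. A 72 x 107 x 17 mm ink pad lies fixed in the left part (tray y 22 to 130 mm)
- lid: Flat aluminium lid, 0.4 to 0.65 kg, 104 (x) x 270 (y) x 6 mm, loose in the guides, its top at z 54 mm. Origin: centre of its underside, x along its travel. Parked at tray x about -45 mm; shut at tray x = 45 mm, square, far edge on the stop. Slides freely with 1 to 4 N. More than 25 N of contact from the robot (a squeeze counts too) is forcing it
- knob_left (a point): Top centre of the upright black round knob at the lid's left end, diameter 18 mm, rising 45 mm above the lid (from z 54 to 99 mm); at (-25, 112, 51) mm in the lid's frame. Push it from its near side. When the lid is shut it is at tray x = 20 mm
- knob_right (a point): The same knob at the lid's right end, at (-25, -112, 51) mm in the lid's frame
- tally_counter: Small chromed hand tally counter of 75 g lying on the bench right of the tray: a round drum body with a finger ring lying to its -x side, 80 (x) x 49 (y) x 25 mm over all. Origin on its underside. The solid drum spans x -16 to 28, y -19 to 24, z 0 to 24 mm in its frame: grip it across y (43 mm) at x = 6, y = 2.5 mm. The ring is only thin wire
- carton_0: Bystander: a filled dark carton 78 x 117 x 58 mm, on the bench left of the tray. Origin: centre of its underside
- rubber_stamp: Bystander: a standing wooden rubber stamp 26 x 52 x 70 mm, on the bench right of the tray's far end. Origin: centre of its underside
- hood (a point): Centre of the top face of the fixed hood that roofs the middle of the deck, front closed, so the lid cannot be got at there: at (-62, 0, 65) mm in the tray's frame; it spans y +-85, x -122 to -6 mm. The knobs stand outside it
- stop (a point): Middle of the lid's stop, on the line of the two small rubber bumpers on the tray's far wall: (97, 0, 51) mm in the tray's frame; the bumpers are at tray y +-105 mm and give about 1 mm
- guides (a point): Middle of the left guide's lip, (0, 154, 62) mm in the tray's frame. The side play in the guides is unknown, 2 to 3 mm: the lid skews only 0.03 to 0.07 rad either way, then binds hard; pushing that end on only wedges it. A push at the other end, about as firm as what wedged it (6 to 12 N), frees it and carries that end on till it binds the other way: 15 to 30 mm a push
Not all that is in view belongs to the job. What is meant by the tally_counter is not pink, and is the smaller of those in its own colour.

How it is judged:
By the outcome, as a careful person would: the job done as asked, in the order asked, and still so for the second after the job is handed in, with the robot touching nothing.
It also fails if it takes over 72 s, if anything falls off the work surface, if the arm or the gripper's body presses on something with over 40 N, if the wrist force passes 120 N, or if a joint passes its speed limit or range.

## Robot

A 6-joint arm with a two-finger parallel gripper is mounted at the origin on a cart in front of the work surface, level with it; the furniture and walls round the work are solid. World frame = base frame: x ahead of the robot, y to its left, z up, the work surface at z = 0. Lengths are in m, angles in rad, forces in N, time in s.
With the tool pointing down it reaches from about 0.25 to 0.775 m from the base axis. Payload 4 kg.
Tool frame: the origin (TCP) lies on the centre line of the jaws, within the pads' length; the fingertips stand 8 mm ahead of it and the grasp point (between the pads) lies 11 mm behind it; z points along the fingers, y is the direction in which the jaws open and shut (so a half turn about z gives the same grasp; the last joint's range is limited). The gripper opens to 94 mm and grips with 3 to 60 N. Pads are 16 mm wide; open, the fingers measure 119 mm over their backs; the gripper's body (75 mm by 177 mm) begins 78 mm behind the grasp point.
Start: joints at [-0.103, 0.087, 1.371, -0, 1.684, -0.103], TCP at [0.55, -0, 0.214] pointing down, gripper open.
Joint ranges: [-3.1, 3.1], [-0.76, 2.03], [0.27, 2.55], [-1.08, 4.22], [0.17, 2.65], [-2.57, 2.57]. Speed limits (rad/s): [2.79, 2.79, 3.14, 3.14, 3.14, 3.14].

## Interface

Orientations are given as [roll, pitch, yaw] about the fixed x, y, z axes, in that order (R = Rz(yaw) Ry(pitch) Rx(roll)).
In Python, from bench import * gives the robot as it stands.
- The arm moves only by the tool step_arm, never from a script. Its argument "steps" is a list of rows, each an object of numbers: "jaw": the opening, from 0 (shut) to 1 (fully open); "tx", "ty", "tz": the shift along the tool's x, y, z in m; "ax", "ay", "az": the turn, a rotation vector about the tool's x, y, z in rad. In form: [{"jaw": .., "tx": .., "ty": .., "tz": .., "ax": .., "ay": .., "az": ..}, ...]. A call has 1 to 8 rows; each row is the pose to reach, as a shift and turn from the pose measured when the call began, along the tool's axes at that moment; what a row does not reach only later rows make up. A row lasts 1/10 s, in which the tool goes at most 50 mm and 8.59 degrees, less where a joint would pass 70% of its speed; a pose out of reach is approached as far as the arm can. A call with a gripper value outside its range is refused whole. The fingers move at their own pace and stop on an object; the grip force is fixed at half the most. Time passes only in rows, so rows that repeat a pose let the fingers close. It gives the time, the measured TCP pose, the force and the opening at its end, in the units of the state.
- get_obs(): the state, without advancing time (a new reading comes with each control period).
- snapshot(name): name is "scene" or "side" or "wrist"; returns (picture, depth): 420x560x3 uint8, red, green, blue; 420x560 float32, m along the optical axis (not along the pixel's ray), 0 where there is no reading.
- camera_model(name): a dict with "intrinsics" (3x3 intrinsics, pixels), "origin" and "orientation" of the camera in the world. Camera axes: x right, y down, z forward; pixel columns grow to the right and rows downward; lengths in m; the calibration is good to about 2 mm. A picture is of the moment at which its call begins: read the wrist's pose just before it. camera_model takes no time and is no camera call; for the wrist camera it gives the pose at the moment of the call.
- close_job(): hands the job in, once; it reports no verdict.
Trained networks look in the newest picture that a camera, given by its name, has taken for a name from the list of things; names that differ only in an ending like _2 or _b are one class to them, and where a whole thing is asked for, a point or a joint stands for the part that bears it (a point fixed in the world has none). Each returns a list of dicts, best first, with "confidence" (0 to 1); they miss things now and then, are a little off and sometimes report something else, mostly with a low value. They report only what shows in the picture. A call takes as long as a camera call. They do not tell look-alikes from the thing itself.
- silhouettes(camera, query): "pixels" (420x560 bool, what is visible of it) and "rect" ([left, top, right, bottom] in pixels, round what is visible of it).
The state is a dict: "time": time; "joint_positions": joint angles; "qvel": joint speeds; "joint_torque": joint torques, N m; "tool_pos": TCP position; "ee_rot": TCP orientation; "wrist_force": force on the tool from outside, world axes, zero at the start; "wrist_torque": the same for the moment, N m; "width": finger opening in m.
Only numpy, scipy, OpenCV 4.12 (cv2) and the standard library are available. Lean on these libraries where they do the work, as an engineer would, in place of code of your own. Each camera call takes 0.05 s, during which the arm holds its last target. There are 200 camera calls.

## Working session

There is one attempt and no reset: what is moved stays moved. The work goes in short steps, Python scripts to look and compute and a tool call to move; the robot and the scene stay as the last step left them, time stands still between calls to the robot, and variables do not carry over. Pictures are saved under pics/ and viewed, about 8 in all and at most 12, crops included, and the job is handed in when it is done.

Besides the shell and the picture viewer there is one more tool, called as name(argument=value, ...) on one line, values as JSON. step_arm: Moves the arm, as the interface text tells. Its arguments: {"type":"object","properties":{"steps":{"type":"array"}},"required":["steps"]}

```bash
mkdir -p pics; cat > h.py <<'E'
from bench import *
import numpy as np, cv2
def cloud(name,d):
    c=camera_model(name);K=np.array(c["intrinsics"]);R=np.array(c["orientation"]);o=np.array(c["origin"])
    if R.shape!=(3,3):
        from scipy.spatial.transform import Rotation as Ro
        R=Ro.from_euler('xyz',R).as_matrix() if R.size==3 else Ro.from_quat(R).as_matrix()
    v,u=np.mgrid[:420,:560]
    P=np.stack([(u-K[0,2])/K[0,0]*d,(v-K[1,2])/K[1,1]*d,d],-1)
    return P@R.T+o
def save(n,im): cv2.imwrite(f"pics/{n}.png",im[...,::-1])
E
python3 - <<'E'
from h import *
print(get_obs()); print(camera_model("scene"))
a,d=snapshot("scene"); np.savez("s.npz",a=a,d=d,P=cloud("scene",d)); save("scene",a)
P=cloud("scene",d)
for q in ["tally_counter","tray","lid","knob_left","rubber_stamp","carton_0"]:
    for s in silhouettes("scene",q)[:4]:
        m=s["pixels"]&(d>0); p=P[m]; print(q,round(s["confidence"],2),s["rect"],np.median(p,0).round(3),p.min(0).round(3),p.max(0).round(3),np.median(a[m],0))
b,d=snapshot("side"); save("side",b); P=cloud("side",d); np.savez("s2.npz",a=b,d=d,P=P)
for q in ["tally_counter"]:
    for s in silhouettes("side",q)[:4]:
        m=s["pixels"]&(d>0); p=P[m]; print(q,round(s["confidence"],2),s["rect"],np.median(p,0).round(3),p.min(0).round(3),p.max(0).round(3),np.median(b[m],0))
E
```

```text
{'time': 0.0, 'joint_positions': array([-1.03083897e-01,  8.79601533e-02,  1.37224373e+00, -2.29020031e-05,
        1.68356794e+00, -1.03117718e-01]), 'qvel': array([-0.0001007 , -0.00214928,  0.00012705, -0.00024284,  0.00042248,
       -0.00104119]), 'joint_torque': array([ 1.28542815e-03, -3.40182602e+01, -3.02423716e+01,  7.18220207e-02,
        3.29729996e-02, -1.13141955e-04]), 'tool_pos': array([5.49479231e-01, 5.02724289e-05, 2.12306668e-01]), 'ee_rot': array([-3.13942272e+00, -2.01671342e-04,  1.57082738e+00]), 'wrist_force': array([-0.62088792, -0.07344936, -1.0815179 ]), 'wrist_torque': array([0.00386333, 0.03612644, 0.01046964]), 'width': 0.09387927162945502}
{'intrinsics': array([[434.89720565,   0.        , 276.50091576],
       [  0.        , 434.89720565, 206.53356652],
       [  0.        ,   0.        ,   1.        ]]), 'origin': array([ 0.0534022 , -0.62537539,  0.92747466]), 'orientation': array([-2.32916111, -0.01131773, -0.6072181 ])}
tally_counter 0.86 [278.1, 350.1, 315.4, 378.6] [ 0.352 -0.281  0.029] [ 0.326 -0.306 -0.003] [ 0.391 -0.239  0.035] [179. 176. 1
[... 964 characters left out ...]
.397 -0.098 -0.004] [0.673 0.278 0.206] [109. 110. 106.]
carton_0 0.72 [169.6, 150.5, 209.3, 187.0] [0.454 0.429 0.054] [ 0.422  0.39  -0.352] [0.578 0.986 0.062] [58. 53. 40.]
carton_0 0.32 [219.6, 186.5, 297.0, 263.9] [0.499 0.015 0.054] [ 0.431 -0.046  0.007] [0.58  0.249 0.101] [127. 123. 114.]
tally_counter 0.62 [242.4, 326.4, 272.5, 350.6] [ 0.505 -0.338  0.02 ] [ 0.474 -0.352 -0.002] [ 0.528 -0.306  0.026] [182. 129. 133.]
tally_counter 0.6 [176.0, 300.0, 206.5, 328.6] [ 0.36  -0.29   0.025] [ 0.316 -0.31  -0.005] [ 0.393 -0.213  0.033] [176. 171. 159.]
tally_counter 0.56 [229.0, 301.3, 254.1, 318.3] [ 0.46  -0.259  0.019] [ 0.429 -0.278 -0.004] [ 0.491 -0.209  0.025] [167. 161. 151.]
```

View pics/scene.png

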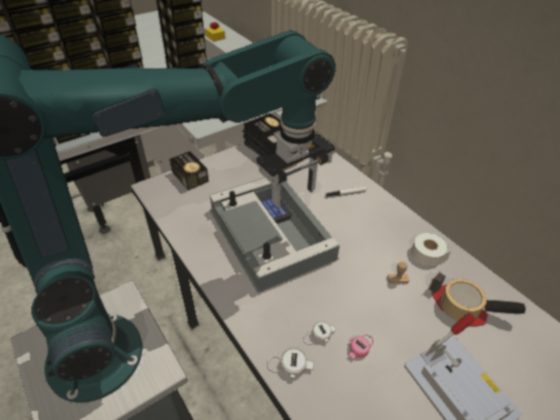

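View pics/side.png

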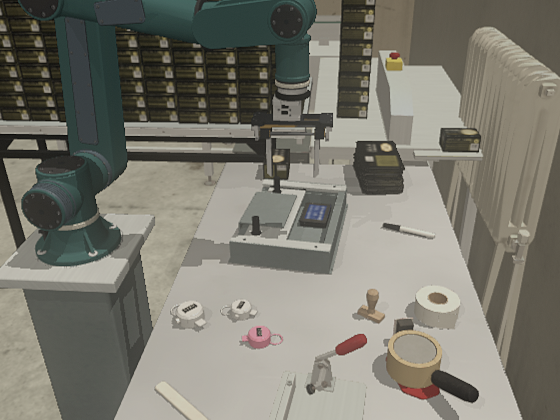

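The scene shows a large chrome counter at px (294,360), the small chrome one (target) at (322,331) and a pink one at (360,345). The tray is at (270,230), slightly turned. The side view agrees. Next, a wrist view over the tray.

```bash
python3 - <<'E'
from h import *
print(camera_model("wrist"))
a,d=snapshot("wrist"); save("w1",a); P=cloud("wrist",d); np.savez("w1.npz",a=a,d=d,P=P)
for q in ["lid","tray","knob_right"]:
    for s in silhouettes("wrist",q)[:3]:
        m=s["pixels"]&(d>0); p=P[m]; print(q,round(s["confidence"],2),s["rect"],np.median(p,0).round(3),p.min(0).round(3),p.max(0).round(3))
S=np.load("s.npz")["P"]; S2=np.load("s2.npz")["P"]
for n,P_ in (("scene",S),("side",S2),("wrist",P)):
    q=P_.reshape(-1,3); 
    k=q[(q[:,2]>.09)&(q[:,2]<.106)&(q[:,0]>.38)&(q[:,0]<.62)&(abs(q[:,1]-.05)<.25)]
    for l in (k[k[:,1]>.08],k[k[:,1]<.08]): print(n,"knob",len(l),l.mean(0).round(4) if len(l) else 0, l.std(0).round(4) if len(l) else 0)
    l=q[(abs(q[:,2]-.062)<.004)&(q[:,0]>.3)&(q[:,0]<.75)&(abs(q[:,1]-.05)<.28)]
    if len(l)>20: print(" lip",len(l),cv2.minAreaRect(l[:,:2].astype(np.float32)),np.percentile(l,[1,99],axis=0).round(3))
E
```

```text
{'intrinsics': array([[300.02489683,   0.        , 281.08364994],
       [  0.        , 300.02489683, 207.84990416],
       [  0.        ,   0.        ,   1.        ]]), 'origin': array([0.5493393 , 0.07880515, 0.38434022]), 'orientation': array([ 2.86365336e+00, -5.51905297e-04, -3.06749812e-05])}
lid 0.72 [181.0, 0.0, 300.3, 233.6] [0.519 0.008 0.053] [ 0.428 -0.049  0.001] [0.565 0.196 0.1  ]
tray 0.7 [151.9, 0.2, 413.8, 277.8] [0.556 0.085 0.058] [ 0.378 -0.129 -0.002] [0.698 0.21  0.228]
knob_right 0.66 [180.7, 2.7, 296.8, 233.5] [0.519 0.007 0.053] [ 0.428 -0.05   0.045] [0.564 0.192 0.1  ]
scene knob 30 [0.4867 0.2077 0.0964] [0.0048 0.0044 0.0027]
scene knob 43 [ 0.4578 -0.0136  0.0962] [0.0046 0.0049 0.0031]
 lip 3077 ((0.5435714721679688, 0.018676161766052246), (0.3017677068710327, 0.5369237661361694), 7.217304706573486) [[ 0.411 -0.089  0.058]
 [ 0.657  0.267  0.066]]
side knob 28 [0.4897 0.2063 0.094 ] [0.0049 0.0052 0.0022]
side knob 35 [ 0.4606 -0.0146  0.0948] [0.0045 0.0051 0.0024]
 lip 2476 ((0.5741490125656128, 0.05605429410934448), (0.5594570636749268, 0.33008459210395813), 87.87338256835938) [[ 0.414 -0.09   0.058]
 [ 0.677  0.266  0.065]]
wrist knob 0 0 0
wrist knob 272 [ 0.4609 -0.0109  0.0975] [0.0046 0.0046 0.002 ]
 lip 25422 ((0.5472814440727234, -0.023402348160743713), (0.29385924339294434, 0.4446304738521576), 5.7983078956604) [[ 0.414 -0.086  0.058]
 [ 0.655  0.182  0.066]]
```

View pics/w1.png

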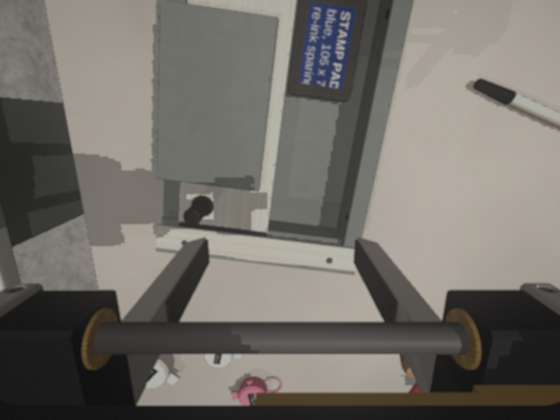

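The wrist view shows the hood (grey plate, right-edge corner at about (263,190)), the right knob at about (203,205), and the right lip from (157,232) to (355,272). I'll fit the tray pose from those corners.

```bash
cat >> h.py <<'E'
from scipy.spatial.transform import Rotation as Ro
def ray(name,uv,z,c=None):
    c=c or camera_model(name);K=c["intrinsics"];R=Ro.from_euler('xyz',c["orientation"]).as_matrix()
    v=R@np.linalg.inv(K)@np.array([*uv,1.]); o=c["origin"]; return (o+v*(z-o[2])/v[2])[:2]
def fit2(A,B):
    A=np.array(A);B=np.array(B);a=A-A.mean(0);b=B-B.mean(0)
    t=np.arctan2((a[:,0]*b[:,1]-a[:,1]*b[:,0]).sum(),(a*b).sum());R=np.array([[np.cos(t),-np.sin(t)],[np.sin(t),np.cos(t)]])
    return t,R,B.mean(0)-R@A.mean(0)
E
python3 - <<'E'
from h import *
pts=[((263,190),(-6,-85),.065),((156,178),(-122,-85),.065),((355,272),(125,-172),.062),((157,250),(-125,-172),.062),((278,15),(-6,85),.065)]
A=[np.array(p[1])/1e3 for p in pts];B=[ray("wrist",p[0],p[2]) for p in pts]
t,R,o=fit2(A,B);print("tray yaw",t,"o",o);print((B-(np.array(A)@R.T+o)).round(4))
for k in ((.4882,.207),(.4605,-.0125)): print("knob in tray",R.T@(np.array(k)-o))
print("well",R@[.047,-.058]+o)
# counter
for f in("s.npz","s2.npz"):
    q=np.load(f)["P"].reshape(-1,3)
    q=q[(abs(q[:,0]-.458)<.05)&(abs(q[:,1]+.25)<.05)]
    l=q[(q[:,2]>.006)&(q[:,2]<.04)]; print(f,len(l),l.min(0),l.max(0))
    l=q[(q[:,2]>.018)&(q[:,2]<.04)]; print(l.min(0),l.max(0),l.mean(0))
E
```

```text
tray yaw -0.12183761624360849 o [0.54390298 0.09138459]
[[ 0.0023  0.0001]
 [ 0.0025 -0.0008]
 [-0.0095  0.0019]
 [ 0.0062 -0.    ]
 [-0.0016 -0.0012]]
knob in tray [-0.06934154  0.10798841]
knob in tray [-0.07015896 -0.11325098]
well [0.58350546 0.02810233]
s.npz 331 [ 0.43395451 -0.27584439  0.00608831] [ 0.48982594 -0.22743768  0.02778118]
[ 0.43395451 -0.27148001  0.01806038] [ 0.4774194  -0.22743768  0.02778118] [ 0.454768   -0.25004849  0.02300451]
s2.npz 362 [ 0.43537524 -0.27765371  0.00601338] [ 0.49116184 -0.22933999  0.02471621]
[ 0.43672804 -0.27334748  0.01802829] [ 0.4790966  -0.22933999  0.02471621] [ 0.45849564 -0.25246132  0.02163207]
```

step_arm(steps=[{"jaw":1,"tx":-0.05,"ty":-0.02},{"jaw":1,"tx":-0.1,"ty":-0.04},{"jaw":1,"tx":-0.15,"ty":-0.06},{"jaw":1,"tx":-0.2,"ty":-0.08},{"jaw":1,"tx":-0.25,"ty":-0.09},{"jaw":1,"tx":-0.29,"ty":-0.09},{"jaw":1,"tx":-0.29,"ty":-0.09},{"jaw":1,"tx":-0.29,"ty":-0.09}])

```text
invalid input
```

step_arm(steps=[{"jaw":1,"tx":-0.05,"ty":-0.02,"tz":0,"ax":0,"ay":0,"az":0},{"jaw":1,"tx":-0.1,"ty":-0.04,"tz":0,"ax":0,"ay":0,"az":0},{"jaw":1,"tx":-0.15,"ty":-0.06,"tz":0,"ax":0,"ay":0,"az":0},{"jaw":1,"tx":-0.2,"ty":-0.08,"tz":0,"ax":0,"ay":0,"az":0},{"jaw":1,"tx":-0.25,"ty":-0.09,"tz":0,"ax":0,"ay":0,"az":0},{"jaw":1,"tx":-0.29,"ty":-0.09,"tz":0,"ax":0,"ay":0,"az":0},{"jaw":1,"tx":-0.29,"ty":-0.09,"tz":0,"ax":0,"ay":0,"az":0},{"jaw":1,"tx":-0.29,"ty":-0.09,"tz":0,"ax":0,"ay":0,"az":0}])

```text
time: 1.45
tool_pos: [0.4596, -0.2911, 0.2131]
ee_rot: [-3.141, -0.001, 1.568]
wrist_force: [-0.3, 0.5, 1.5]
width: 0.094
```

```bash
python3 - <<'E'
from h import *
o=get_obs();print(o["time"],o["tool_pos"],o["ee_rot"],o["wrist_force"])
a,d=snapshot("wrist"); P=cloud("wrist",d); np.savez("w2.npz",a=a,d=d,P=P)
for s in silhouettes("wrist","tally_counter")[:3]:
    m=s["pixels"]&(d>0); p=P[m]; print(round(s["confidence"],2),s["rect"],np.median(p,0).round(3),p.min(0).round(3),p.max(0).round(3))
save("w2",a)
E
```

```text
1.45 [ 0.45957709 -0.2910935   0.21310723] [-3.14125114e+00 -9.59047820e-04  1.56792625e+00] [-0.3339192   0.54743412  1.46382237]
0.87 [260.3, 134.9, 307.9, 176.0] [ 0.458 -0.248  0.023] [ 0.434 -0.274 -0.001] [ 0.49  -0.226  0.027]
0.7 [290.7, 193.2, 352.2, 233.0] [ 0.503 -0.323  0.023] [ 0.472 -0.347 -0.001] [ 0.551 -0.299  0.027]
0.62 [161.3, 138.9, 231.5, 201.3] [ 0.359 -0.271  0.03 ] [ 0.305 -0.308 -0.002] [ 0.394 -0.228  0.033]
```

View pics/w2.png

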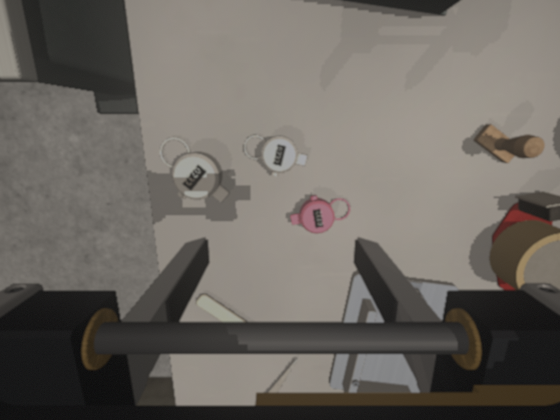

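The wrist view shows the target drum at (279,154), its ring at (255,147) and its lever at (302,158), so counter yaw is about -0.23. The drum centre is about (0.457,-0.250). I'll turn the tool by -1.80 about world z and descend above it.

step_arm(steps=[{"jaw":0.75,"tx":0.01,"ty":0,"tz":0.02,"ax":0,"ay":0,"az":0.15},{"jaw":0.75,"tx":0.02,"ty":0,"tz":0.04,"ax":0,"ay":0,"az":0.3},{"jaw":0.75,"tx":0.03,"ty":0,"tz":0.05,"ax":0,"ay":0,"az":0.45},{"jaw":0.75,"tx":0.041,"ty":-0.0025,"tz":0.06,"ax":0,"ay":0,"az":0.6},{"jaw":0.75,"tx":0.041,"ty":-0.0025,"tz":0.07,"ax":0,"ay":0,"az":0.75},{"jaw":0.75,"tx":0.041,"ty":-0.0025,"tz":0.08,"ax":0,"ay":0,"az":0.9},{"jaw":0.75,"tx":0.041,"ty":-0.0025,"tz":0.09,"ax":0,"ay":0,"az":1.05},{"jaw":0.75,"tx":0.041,"ty":-0.0025,"tz":0.1,"ax":0,"ay":0,"az":1.2}])

```text
time: 2.35
tool_pos: [0.4584, -0.2456, 0.1136]
ee_rot: [-3.141, -0.001, 0.369]
wrist_force: [-0.3, -0.5, 0.2]
width: 0.0703
```

step_arm(steps=[{"jaw":0.75,"tx":0,"ty":0,"tz":0,"ax":0,"ay":0,"az":0.15},{"jaw":0.75,"tx":0,"ty":0,"tz":0,"ax":0,"ay":0,"az":0.3},{"jaw":0.75,"tx":0,"ty":0,"tz":0,"ax":0,"ay":0,"az":0.45},{"jaw":0.75,"tx":0,"ty":0,"tz":0,"ax":0,"ay":0,"az":0.6},{"jaw":0.75,"tx":0,"ty":0,"tz":0,"ax":0,"ay":0,"az":0.6},{"jaw":0.75,"tx":0,"ty":0,"tz":0,"ax":0,"ay":0,"az":0.6}])

```text
time: 2.95
tool_pos: [0.4588, -0.2443, 0.1138]
ee_rot: [-3.14, -0.001, -0.226]
wrist_force: [0.2, 0.8, -0.0]
width: 0.0702
```

```bash
python3 - <<'E'
from h import *
o=get_obs();print(o["time"],o["tool_pos"],o["ee_rot"],o["wrist_force"],o["joint_positions"],o["width"])
a,d=snapshot("wrist"); P=cloud("wrist",d)
q=P.reshape(-1,3);q=q[(abs(q[:,0]-.458)<.05)&(abs(q[:,1]+.25)<.035)&(q[:,2]>.016)&(q[:,2]<.029)]
print(len(q),cv2.minAreaRect(q[:,:2].astype(np.float32)),q.min(0),q.max(0))
print(cv2.minEnclosingCircle(q[:,:2].astype(np.float32)))
save("w3",a)
R=Ro.from_euler('xyz',o["ee_rot"]).as_matrix()
print("tool delta to .457,-.250,.013:",R.T@(np.array([.457,-.25,.013])-o["tool_pos"]))
E
```

```text
2.95 [ 0.45879939 -0.24426055  0.113802  ] [-3.14021782e+00 -9.31588126e-04 -2.25871376e-01] [ 0.21808603  0.78050169 -0.01402893] [-0.59940838  0.0612879   1.59768117  0.00162634  1.48225804  1.19711518] 0.07018619917726975
1731 ((0.4573405385017395, -0.2501376271247864), (0.043203845620155334, 0.04334616661071777), 21.740381240844727) [ 0.43511221 -0.27562672  0.01600656] [ 0.47903665 -0.22841861  0.02571477]
((0.45682960748672485, -0.25228309631347656), 0.02395167201757431)
tool delta to .457,-.250,.013: [-0.00056221  0.00613523  0.10079318]
```

View pics/w3.png

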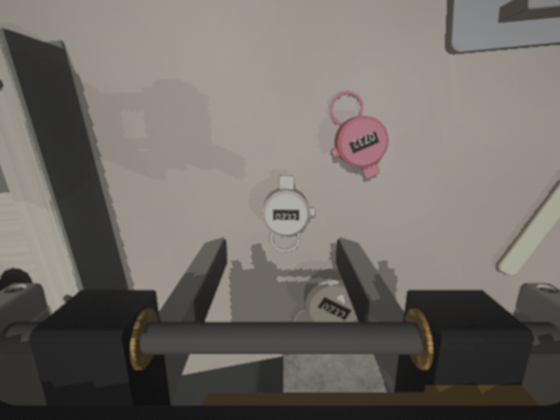

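The counter is aligned with the jaws: drum at (287,213), ring towards the robot at (286,240). Descending and gripping.

step_arm(steps=[{"jaw":0.75,"tx":0,"ty":0.006,"tz":0.03,"ax":0,"ay":0,"az":0},{"jaw":0.75,"tx":0,"ty":0.006,"tz":0.065,"ax":0,"ay":0,"az":0},{"jaw":0.75,"tx":0,"ty":0.006,"tz":0.09,"ax":0,"ay":0,"az":0},{"jaw":0.75,"tx":0,"ty":0.006,"tz":0.101,"ax":0,"ay":0,"az":0},{"jaw":0.75,"tx":0,"ty":0.006,"tz":0.101,"ax":0,"ay":0,"az":0},{"jaw":0.3,"tx":0,"ty":0.006,"tz":0.101,"ax":0,"ay":0,"az":0},{"jaw":0.3,"tx":0,"ty":0.006,"tz":0.101,"ax":0,"ay":0,"az":0},{"jaw":0.3,"tx":0,"ty":0.006,"tz":0.101,"ax":0,"ay":0,"az":0}])

```text
time: 3.8
tool_pos: [0.4586, -0.251, 0.0145]
ee_rot: [-3.141, -0.004, -0.227]
wrist_force: [0.7, 0.5, -0.3]
width: 0.0496
```

step_arm(steps=[{"jaw":0.3,"tx":0,"ty":0,"tz":0,"ax":0,"ay":0,"az":0},{"jaw":0.3,"tx":0,"ty":0,"tz":0,"ax":0,"ay":0,"az":0},{"jaw":0.3,"tx":0,"ty":0,"tz":-0.03,"ax":0,"ay":0,"az":0},{"jaw":0.3,"tx":0,"ty":0,"tz":-0.07,"ax":0,"ay":0,"az":0},{"jaw":0.3,"tx":0,"ty":0,"tz":-0.12,"ax":0,"ay":0,"az":0},{"jaw":0.3,"tx":0,"ty":0,"tz":-0.16,"ax":0,"ay":0,"az":0},{"jaw":0.3,"tx":0,"ty":0,"tz":-0.16,"ax":0,"ay":0,"az":0}])

```text
time: 4.5
tool_pos: [0.4612, -0.2531, 0.1825]
ee_rot: [3.136, -0.018, -0.226]
wrist_force: [1.7, -1.2, -0.1]
width: 0.0417
```

```bash
python3 - <<'E'
from h import *
o=get_obs();print(o["time"],o["tool_pos"],o["ee_rot"],o["wrist_force"],o["joint_positions"],o["width"])
T=-0.124;c,s=np.cos(T),np.sin(T);g=np.array([.5439,.0914])+np.array([[c,-s],[s,c]])@[.049,-.058]
R=Ro.from_euler('xyz',o["ee_rot"]).as_matrix();print(g,R.T@(np.array([*g,.12])-o["tool_pos"]))
E
```

```text
4.5 [ 0.46115974 -0.25309019  0.18254385] [ 3.1361427  -0.01768334 -0.22635447] [ 1.72823887 -1.18572855 -0.09087156] [-6.10769601e-01  2.78747431e-02  1.49433152e+00  1.57965303e-03
  1.60094980e+00  1.18649156e+00] 0.04166693515858549
[0.58535019 0.02778489] [ 0.05687168 -0.30192379  0.06191487]
```

step_arm(steps=[{"jaw":0.3,"tx":0.008,"ty":-0.045,"tz":0,"ax":0,"ay":0,"az":-0.05},{"jaw":0.3,"tx":0.016,"ty":-0.09,"tz":0,"ax":0,"ay":0,"az":-0.1},{"jaw":0.3,"tx":0.025,"ty":-0.135,"tz":0,"ax":0,"ay":0,"az":-0.1},{"jaw":0.3,"tx":0.034,"ty":-0.18,"tz":0,"ax":0,"ay":0,"az":-0.1},{"jaw":0.3,"tx":0.042,"ty":-0.225,"tz":0,"ax":0,"ay":0,"az":-0.1},{"jaw":0.3,"tx":0.05,"ty":-0.27,"tz":0,"ax":0,"ay":0,"az":-0.1},{"jaw":0.3,"tx":0.057,"ty":-0.302,"tz":0,"ax":0,"ay":0,"az":-0.1},{"jaw":0.3,"tx":0.057,"ty":-0.302,"tz":0,"ax":0,"ay":0,"az":-0.1}])

```text
time: 5.3
tool_pos: [0.5849, 0.0323, 0.1801]
ee_rot: [3.136, -0.015, -0.121]
wrist_force: [0.8, -0.7, -1.0]
width: 0.0419
```

step_arm(steps=[{"jaw":0.3,"tx":0,"ty":0,"tz":0,"ax":0,"ay":0,"az":0},{"jaw":0.3,"tx":0,"ty":0,"tz":0,"ax":0,"ay":0,"az":0}])

```text
time: 5.5
tool_pos: [0.5842, 0.0318, 0.1791]
ee_rot: [3.135, -0.013, -0.121]
wrist_force: [0.8, -0.4, -0.6]
width: 0.0418
```

```bash
python3 - <<'E'
from h import *
o=get_obs();print(o["time"],o["tool_pos"],o["ee_rot"],o["wrist_force"],o["width"])
R=Ro.from_euler('xyz',o["ee_rot"]).as_matrix();print(R.T@(np.array([.5854,.0278,.12])-o["tool_pos"]))
S,d=snapshot("scene");W,_=snapshot("wrist")
save("c1",np.hstack([cv2.resize(S[140:320,180:380],(440,396)),cv2.resize(W,(360,396))[:, :360]]))
E
```

```text
5.5 [0.58419869 0.03182376 0.17906714] [ 3.13534784 -0.01288823 -0.12125211] [ 0.76324655 -0.35746472 -0.55702571] 0.04180748297699386
[0.00091779 0.00347987 0.05910676]
```

View pics/c1.png

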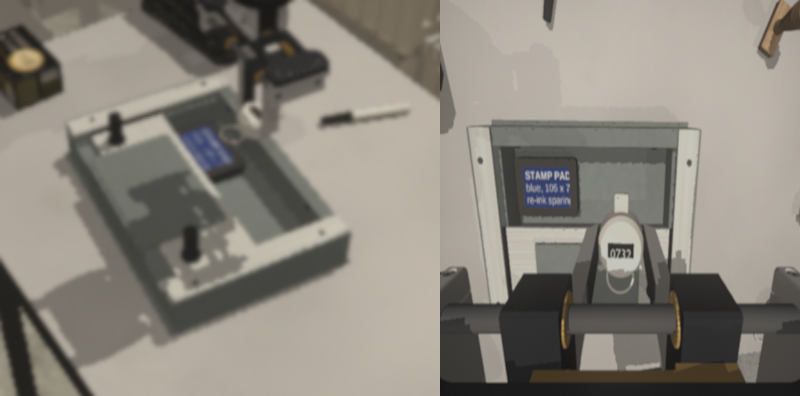

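The counter is held straight and the well's free end is clear beneath it. Lowering.

step_arm(steps=[{"jaw":0.3,"tx":0.001,"ty":0.003,"tz":0.04,"ax":0,"ay":0,"az":0},{"jaw":0.3,"tx":0.001,"ty":0.003,"tz":0.08,"ax":0,"ay":0,"az":0},{"jaw":0.3,"tx":0.001,"ty":0.003,"tz":0.1,"ax":0,"ay":0,"az":0},{"jaw":0.3,"tx":0.001,"ty":0.003,"tz":0.115,"ax":0,"ay":0,"az":0},{"jaw":0.3,"tx":0.001,"ty":0.003,"tz":0.13,"ax":0,"ay":0,"az":0},{"jaw":0.3,"tx":0.001,"ty":0.003,"tz":0.14,"ax":0,"ay":0,"az":0},{"jaw":0.3,"tx":0.001,"ty":0.003,"tz":0.14,"ax":0,"ay":0,"az":0}])

```text
time: 6.3
tool_pos: [0.5862, 0.0267, 0.0387]
ee_rot: [3.135, -0.012, -0.123]
wrist_force: [-0.2, -0.4, -0.7]
width: 0.0419
```

step_arm(steps=[{"jaw":0.3,"tx":0,"ty":0,"tz":0.01,"ax":0,"ay":0,"az":0},{"jaw":0.3,"tx":0,"ty":0,"tz":0.016,"ax":0,"ay":0,"az":0},{"jaw":0.3,"tx":0,"ty":0,"tz":0.018,"ax":0,"ay":0,"az":0},{"jaw":0.3,"tx":0,"ty":0,"tz":0.018,"ax":0,"ay":0,"az":0},{"jaw":0.65,"tx":0,"ty":0,"tz":0.018,"ax":0,"ay":0,"az":0},{"jaw":0.65,"tx":0,"ty":0,"tz":0.018,"ax":0,"ay":0,"az":0},{"jaw":0.65,"tx":0,"ty":0,"tz":0.018,"ax":0,"ay":0,"az":0}])

```text
time: 7.0
tool_pos: [0.5869, 0.0266, 0.0213]
ee_rot: [3.135, -0.013, -0.123]
wrist_force: [-0.5, -0.1, -0.6]
width: 0.0599
```

step_arm(steps=[{"jaw":0.65,"tx":0,"ty":0,"tz":-0.03,"ax":0,"ay":0,"az":0},{"jaw":0.65,"tx":0,"ty":0,"tz":-0.07,"ax":0,"ay":0,"az":0},{"jaw":0.65,"tx":0,"ty":0,"tz":-0.11,"ax":0,"ay":0,"az":0},{"jaw":0.3,"tx":0,"ty":0,"tz":-0.15,"ax":0,"ay":0,"az":0},{"jaw":0,"tx":-0.05,"ty":0,"tz":-0.15,"ax":0,"ay":0,"az":0},{"jaw":0,"tx":-0.1,"ty":0,"tz":-0.15,"ax":0,"ay":0,"az":0},{"jaw":0,"tx":-0.14,"ty":0,"tz":-0.15,"ax":0,"ay":0,"az":0},{"jaw":0,"tx":-0.14,"ty":0,"tz":-0.15,"ax":0,"ay":0,"az":0}])

```text
time: 7.8
tool_pos: [0.4418, 0.0456, 0.1692]
ee_rot: [3.135, -0.012, -0.122]
wrist_force: [-0.5, -0.7, -0.6]
width: 0.0245
```

```bash
cat >> h.py <<'E'
T=-0.124;TR=np.array([[np.cos(T),-np.sin(T)],[np.sin(T),np.cos(T)]]);TO=np.array([.5439,.0914])
def knobs():
    q=[]
    for n in ("scene","side","wrist"):
        a,d=snapshot(n);P=cloud(n,d).reshape(-1,3)
        k=P[(P[:,2]>.09)&(P[:,2]<.104)]; t=(k[:,:2]-TO)@TR
        for nm,y in(("R",-.112),("L",.112)):
            m=(abs(t[:,1]-y)<.02)&(t[:,0]>-.09)&(t[:,0]<.05); 
            if m.sum()>8: print(n,nm,m.sum(),t[m].mean(0).round(4),t[m].std(0).round(4))
def rel(x,y,z):
    o=get_obs();R=Ro.from_euler('xyz',o["ee_rot"]).as_matrix();w=np.array([*(TO+TR@[x,y]),z])
    print("rel",(R.T@(w-o["tool_pos"])).round(4),"yaw err",(o["ee_rot"][2]-T).round(3))
E
python3 - <<'E'
from h import *
o=get_obs();print(o["time"],o["tool_pos"],o["ee_rot"],o["wrist_force"],o["width"],o["joint_positions"])
knobs()
W,d=snapshot("wrist");save("w4",W)
rel(-.1,-.112,.15)
E
```

```text
7.8 [0.44184793 0.04562739 0.16921744] [ 3.13538024 -0.01176306 -0.12169758] [-0.52887924 -0.67238657 -0.60101477] 0.024491187706684407 [-0.01912745 -0.14665429  1.68604838 -0.00738569  1.59113283  1.67321195]
scene R 41 [-0.0725 -0.1145] [0.0046 0.0053]
scene L 30 [-0.071   0.1086] [0.0049 0.0049]
side R 35 [-0.0695 -0.1162] [0.0044 0.0051]
side L 25 [-0.0678  0.1074] [0.0045 0.0054]
wrist R 373 [-0.0691 -0.113 ] [0.0045 0.0045]
wrist L 456 [-0.0675  0.1078] [0.0046 0.0047]
rel [-0.0102  0.0536  0.0203] yaw err 0.001
```

View pics/w4.png

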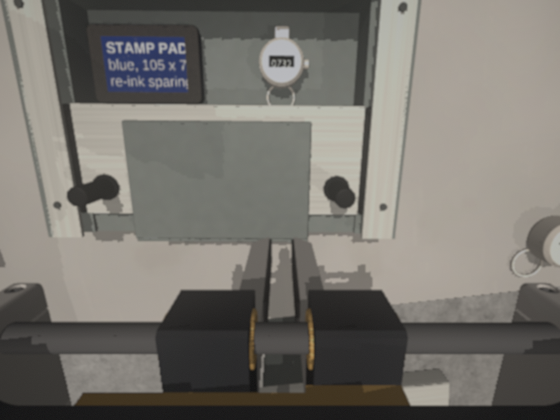

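The counter lies flat in the free end (280,60) and its ring is clear of the lid's edge. The knobs are at tray x -70, square. Now to the start point behind the right knob with jaws shut.

step_arm(steps=[{"jaw":0,"tx":-0.01,"ty":0.028,"tz":0,"ax":0,"ay":0,"az":0},{"jaw":0,"tx":-0.01,"ty":0.055,"tz":0,"ax":0,"ay":0,"az":0},{"jaw":0,"tx":-0.011,"ty":0.056,"tz":0.03,"ax":0,"ay":0,"az":0},{"jaw":0,"tx":-0.011,"ty":0.056,"tz":0.06,"ax":0,"ay":0,"az":0},{"jaw":0,"tx":-0.011,"ty":0.056,"tz":0.08,"ax":0,"ay":0,"az":0},{"jaw":0,"tx":-0.011,"ty":0.056,"tz":0.088,"ax":0,"ay":0,"az":0},{"jaw":0,"tx":-0.011,"ty":0.056,"tz":0.088,"ax":0,"ay":0,"az":0}])

```text
time: 8.7
tool_pos: [0.4308, -0.0103, 0.0812]
ee_rot: [3.135, -0.012, -0.123]
wrist_force: [-0.3, 0.1, 0.3]
width: 0.0003
```

```bash
python3 - <<'E'
from h import *
o=get_obs();print(o["time"],o["tool_pos"],o["ee_rot"],o["wrist_force"],o["width"])
rel(-.087,-.114,.081)
E
```

```text
8.7 [ 0.4308014  -0.01029435  0.08119995] [ 3.13546474 -0.01245411 -0.12326806] [-0.34360789  0.06861596  0.32741975] 0.00026775573113141165
rel [ 0.0126 -0.0009  0.0004] yaw err 0.001
```

step_arm(steps=[{"jaw":0,"tx":0.006,"ty":0,"tz":0,"ax":0,"ay":0,"az":0},{"jaw":0,"tx":0.01,"ty":0,"tz":0,"ax":0,"ay":0,"az":0},{"jaw":0,"tx":0.013,"ty":0,"tz":0,"ax":0,"ay":0,"az":0},{"jaw":0,"tx":0.015,"ty":0,"tz":0,"ax":0,"ay":0,"az":0},{"jaw":0,"tx":0.017,"ty":0,"tz":0,"ax":0,"ay":0,"az":0},{"jaw":0,"tx":0.018,"ty":0,"tz":0,"ax":0,"ay":0,"az":0}])

```text
time: 9.3
tool_pos: [0.4489, -0.0126, 0.0816]
ee_rot: [3.135, -0.013, -0.123]
wrist_force: [-2.1, -0.3, 1.6]
width: 0.0006
```

step_arm(steps=[{"jaw":0,"tx":0.002,"ty":0,"tz":0,"ax":0,"ay":0,"az":0},{"jaw":0,"tx":0.004,"ty":0,"tz":0,"ax":0,"ay":0,"az":0}])

```text
time: 9.5
tool_pos: [0.4517, -0.0132, 0.0815]
ee_rot: [3.135, -0.01, -0.123]
wrist_force: [-5.8, -0.9, 4.3]
width: 0.0005
```

step_arm(steps=[{"jaw":0,"tx":0.0015,"ty":0,"tz":0,"ax":0,"ay":0,"az":0}])

```text
time: 9.6
tool_pos: [0.4521, -0.0134, 0.0815]
ee_rot: [3.134, -0.007, -0.123]
wrist_force: [-6.2, 0.4, 5.4]
width: 0.0005
```

```bash
python3 - <<'E'
from h import *
o=get_obs();print(o["time"],o["tool_pos"],o["ee_rot"],o["wrist_force"],o["width"])
knobs()
rel(-.087,-.114,.081)
E
```

```text
9.6 [ 0.4521362  -0.01338208  0.08147571] [ 3.1343341  -0.00687836 -0.12324696] [-6.2284638   0.41248354  5.40994512] 0.0005384523419611602
scene R 20 [-0.0873 -0.1196] [0.0015 0.0081]
scene L 31 [-0.0692  0.1066] [0.0046 0.0049]
side R 85 [-0.068  -0.1222] [0.0099 0.0064]
side L 23 [-0.0662  0.1069] [0.0045 0.0041]
wrist R 1244 [-0.0618 -0.1156] [0.0063 0.0057]
rel [-0.009  -0.0013  0.0004] yaw err 0.001
```

Right end is bound at a lead of about 8.5 mm (6 N). Switching to the left knob.

step_arm(steps=[{"jaw":0,"tx":-0.015,"ty":0,"tz":-0.001,"ax":0,"ay":0,"az":0},{"jaw":0,"tx":-0.017,"ty":-0.045,"tz":-0.0015,"ax":0,"ay":0,"az":0},{"jaw":0,"tx":-0.017,"ty":-0.09,"tz":-0.0015,"ax":0,"ay":0,"az":0},{"jaw":0,"tx":-0.017,"ty":-0.135,"tz":-0.0015,"ax":0,"ay":0,"az":0},{"jaw":0,"tx":-0.017,"ty":-0.18,"tz":-0.0015,"ax":0,"ay":0,"az":0},{"jaw":0,"tx":-0.016,"ty":-0.222,"tz":-0.0015,"ax":0,"ay":0,"az":0},{"jaw":0,"tx":-0.015,"ty":-0.222,"tz":-0.0015,"ax":0,"ay":0,"az":0},{"jaw":0,"tx":-0.013,"ty":-0.222,"tz":-0.0015,"ax":0,"ay":0,"az":0}])

```text
time: 10.55
tool_pos: [0.4669, 0.2094, 0.0811]
ee_rot: [3.134, -0.008, -0.121]
wrist_force: [-0.5, -0.3, 0.1]
width: 0.0008
```

```bash
python3 - <<'E'
from h import *
o=get_obs();print(o["time"],o["tool_pos"],o["ee_rot"],o["wrist_force"])
rel(-.070,.108,.081)
E
```

```text
10.55 [0.46694383 0.20943971 0.08111293] [ 3.13447137 -0.00792475 -0.12086673] [-0.45803669 -0.26635484  0.11698976]
rel [ 0.021  -0.0003  0.0003] yaw err 0.003
```

step_arm(steps=[{"jaw":0,"tx":0.003,"ty":0,"tz":0,"ax":0,"ay":0,"az":0},{"jaw":0,"tx":0.005,"ty":0,"tz":0,"ax":0,"ay":0,"az":0},{"jaw":0,"tx":0.007,"ty":0,"tz":0,"ax":0,"ay":0,"az":0},{"jaw":0,"tx":0.009,"ty":0,"tz":0,"ax":0,"ay":0,"az":0},{"jaw":0,"tx":0.011,"ty":0,"tz":0,"ax":0,"ay":0,"az":0}])

```text
time: 11.05
tool_pos: [0.478, 0.2075, 0.0812]
ee_rot: [3.134, -0.008, -0.122]
wrist_force: [-0.7, -0.5, 0.5]
width: 0.0005
```

step_arm(steps=[{"jaw":0,"tx":0.002,"ty":0,"tz":0,"ax":0,"ay":0,"az":0},{"jaw":0,"tx":0.004,"ty":0,"tz":0,"ax":0,"ay":0,"az":0},{"jaw":0,"tx":0.006,"ty":0,"tz":0,"ax":0,"ay":0,"az":0}])

```text
time: 11.35
tool_pos: [0.4841, 0.2066, 0.0812]
ee_rot: [3.134, -0.008, -0.122]
wrist_force: [-0.5, 1.7, -0.2]
width: 0.0007
```

```bash
python3 - <<'E'
from h import *
knobs(); rel(-.070,.108,.081)
a,d=snapshot("wrist"); save("w5",a)
E
```

```text
scene R 41 [-0.0594 -0.1156] [0.0048 0.0051]
scene L 43 [-0.0716  0.0992] [0.0106 0.0062]
side R 35 [-0.0558 -0.1182] [0.0045 0.0046]
side L 62 [-0.0637  0.1019] [0.0108 0.0071]
wrist L 1256 [-0.057  0.108] [0.0064 0.0058]
rel [ 0.0033 -0.001   0.0004] yaw err 0.002
```

View pics/w5.png

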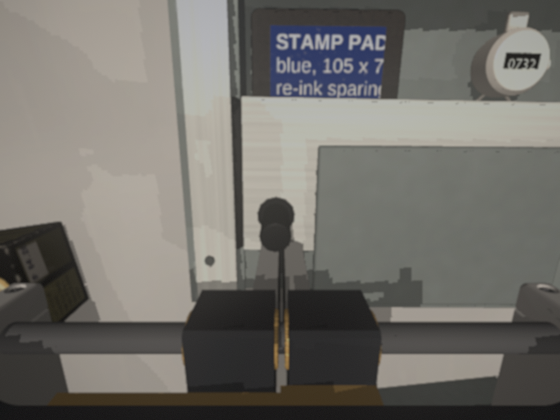

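The view shows the finger behind the left knob at (276,225), the lid sliding freely, and both ends now about level at -57 mm. Continuing left until it starts to bind.

step_arm(steps=[{"jaw":0,"tx":0.002,"ty":0,"tz":0,"ax":0,"ay":0,"az":0},{"jaw":0,"tx":0.004,"ty":0,"tz":0,"ax":0,"ay":0,"az":0},{"jaw":0,"tx":0.006,"ty":0,"tz":0,"ax":0,"ay":0,"az":0},{"jaw":0,"tx":0.007,"ty":0,"tz":0,"ax":0,"ay":0,"az":0}])

```text
time: 11.95
tool_pos: [0.4912, 0.206, 0.0813]
ee_rot: [3.135, -0.008, -0.122]
wrist_force: [-2.6, 1.1, -0.6]
width: 0.0004
```

step_arm(steps=[{"jaw":0,"tx":0.002,"ty":0,"tz":0,"ax":0,"ay":0,"az":0},{"jaw":0,"tx":0.0035,"ty":0,"tz":0,"ax":0,"ay":0,"az":0}])

```text
time: 12.15
tool_pos: [0.4934, 0.206, 0.0813]
ee_rot: [3.135, -0.004, -0.122]
wrist_force: [-6.6, 1.4, 3.3]
width: 0.0005
```

step_arm(steps=[{"jaw":0,"tx":-0.016,"ty":0,"tz":0,"ax":0,"ay":0,"az":0},{"jaw":0,"tx":-0.018,"ty":0.045,"tz":0.001,"ax":0,"ay":0,"az":0},{"jaw":0,"tx":-0.018,"ty":0.09,"tz":0.0015,"ax":0,"ay":0,"az":0},{"jaw":0,"tx":-0.018,"ty":0.135,"tz":0.0015,"ax":0,"ay":0,"az":0},{"jaw":0,"tx":-0.018,"ty":0.18,"tz":0.0015,"ax":0,"ay":0,"az":0},{"jaw":0,"tx":-0.017,"ty":0.222,"tz":0.0015,"ax":0,"ay":0,"az":0},{"jaw":0,"tx":-0.015,"ty":0.222,"tz":0.0015,"ax":0,"ay":0,"az":0},{"jaw":0,"tx":-0.014,"ty":0.222,"tz":0.0015,"ax":0,"ay":0,"az":0}])

```text
time: 12.95
tool_pos: [0.4532, -0.0138, 0.0816]
ee_rot: [3.135, -0.006, -0.124]
wrist_force: [-0.0, -0.7, 0.1]
width: 0.0002
```

```bash
python3 - <<'E'
from h import *
knobs()
rel(-.055,-.114,.081)
E
```

```text
scene R 18 [-0.0861 -0.1212] [0.0015 0.0072]
scene L 30 [-0.0462  0.1094] [0.0047 0.0052]
side R 96 [-0.0667 -0.1198] [0.0111 0.0081]
side L 23 [-0.0446  0.1086] [0.0044 0.006 ]
wrist R 1293 [-0.06   -0.1133] [0.0072 0.0056]
rel [0.0225 0.0005 0.0004] yaw err 0.004
```

step_arm(steps=[{"jaw":0,"tx":0.003,"ty":0,"tz":0,"ax":0,"ay":0,"az":0},{"jaw":0,"tx":0.006,"ty":0,"tz":0,"ax":0,"ay":0,"az":0},{"jaw":0,"tx":0.009,"ty":0,"tz":0,"ax":0,"ay":0,"az":0},{"jaw":0,"tx":0.012,"ty":0,"tz":0,"ax":0,"ay":0,"az":0},{"jaw":0,"tx":0.015,"ty":0,"tz":0,"ax":0,"ay":0,"az":0},{"jaw":0,"tx":0.017,"ty":0,"tz":0,"ax":0,"ay":0,"az":0},{"jaw":0,"tx":0.019,"ty":0,"tz":0,"ax":0,"ay":0,"az":0}])

```text
time: 13.8
tool_pos: [0.4719, -0.0142, 0.0813]
ee_rot: [3.135, -0.005, -0.12]
wrist_force: [-1.0, 0.0, 0.3]
width: 0.0007
```

step_arm(steps=[{"jaw":0,"tx":0.002,"ty":0,"tz":0,"ax":0,"ay":0,"az":0},{"jaw":0,"tx":0.0035,"ty":0,"tz":0,"ax":0,"ay":0,"az":0}])

```text
time: 14.0
tool_pos: [0.4755, -0.0148, 0.0813]
ee_rot: [3.134, -0.004, -0.12]
wrist_force: [-2.4, -0.2, 1.3]
width: 0.0005
```

step_arm(steps=[{"jaw":0,"tx":0.002,"ty":0,"tz":0,"ax":0,"ay":0,"az":0},{"jaw":0,"tx":0.003,"ty":0,"tz":0,"ax":0,"ay":0,"az":0}])

```text
time: 14.2
tool_pos: [0.4774, -0.0153, 0.0812]
ee_rot: [3.134, -0.001, -0.12]
wrist_force: [-5.9, -0.6, 3.7]
width: 0.0003
```

```bash
python3 - <<'E'
from h import *
knobs()
rel(0,-.114,.081)
E
```

```text
scene R 26 [-0.0611 -0.1189] [0.0022 0.0078]
scene L 31 [-0.0434  0.108 ] [0.0046 0.0051]
side R 93 [-0.0436 -0.1215] [0.0102 0.0068]
side L 26 [-0.0411  0.1058] [0.0046 0.0056]
wrist R 1234 [-0.0363 -0.1151] [0.0062 0.0056]
rel [0.0525 0.0001 0.0003] yaw err 0.004
```

step_arm(steps=[{"jaw":0,"tx":-0.015,"ty":0,"tz":-0.001,"ax":0,"ay":0,"az":0},{"jaw":0,"tx":-0.017,"ty":-0.045,"tz":-0.0015,"ax":0,"ay":0,"az":0},{"jaw":0,"tx":-0.017,"ty":-0.09,"tz":-0.0015,"ax":0,"ay":0,"az":0},{"jaw":0,"tx":-0.017,"ty":-0.135,"tz":-0.0015,"ax":0,"ay":0,"az":0},{"jaw":0,"tx":-0.017,"ty":-0.18,"tz":-0.0015,"ax":0,"ay":0,"az":0},{"jaw":0,"tx":-0.016,"ty":-0.222,"tz":-0.0015,"ax":0,"ay":0,"az":0},{"jaw":0,"tx":-0.015,"ty":-0.222,"tz":-0.0015,"ax":0,"ay":0,"az":0},{"jaw":0,"tx":-0.013,"ty":-0.222,"tz":-0.0015,"ax":0,"ay":0,"az":0}])

```text
time: 15.15
tool_pos: [0.4921, 0.2078, 0.081]
ee_rot: [3.135, -0.004, -0.118]
wrist_force: [-0.0, -0.7, -0.2]
width: 0.0004
```

step_arm(steps=[{"jaw":0,"tx":0.003,"ty":0,"tz":0,"ax":0,"ay":0,"az":0},{"jaw":0,"tx":0.006,"ty":0,"tz":0,"ax":0,"ay":0,"az":0},{"jaw":0,"tx":0.009,"ty":0,"tz":0,"ax":0,"ay":0,"az":0},{"jaw":0,"tx":0.012,"ty":0,"tz":0,"ax":0,"ay":0,"az":0},{"jaw":0,"tx":0.015,"ty":0,"tz":0,"ax":0,"ay":0,"az":0},{"jaw":0,"tx":0.017,"ty":0,"tz":0,"ax":0,"ay":0,"az":0},{"jaw":0,"tx":0.019,"ty":0,"tz":0,"ax":0,"ay":0,"az":0}])

```text
time: 15.85
tool_pos: [0.5111, 0.2053, 0.081]
ee_rot: [3.134, -0.004, -0.118]
wrist_force: [-1.0, 0.7, 0.4]
width: 0.0005
```

```bash
python3 - <<'E'
from h import *
knobs()
rel(0,.108,.081);print(get_obs()["wrist_force"])
E
```

```text
scene R 36 [-0.0338 -0.1159] [0.0049 0.0043]
scene L 37 [-0.0447  0.1018] [0.0106 0.0061]
side R 34 [-0.0312 -0.1171] [0.0052 0.0049]
side L 65 [-0.0368  0.1032] [0.0104 0.0074]
wrist L 1260 [-0.0301  0.109 ] [0.0064 0.0056]
rel [0.0464 0.0014 0.0003] yaw err 0.006
[-0.46221948  0.42973663  1.07638252]
```

step_arm(steps=[{"jaw":0,"tx":0.002,"ty":0,"tz":0,"ax":0,"ay":0,"az":0},{"jaw":0,"tx":0.004,"ty":0,"tz":0,"ax":0,"ay":0,"az":0},{"jaw":0,"tx":0.006,"ty":0,"tz":0,"ax":0,"ay":0,"az":0},{"jaw":0,"tx":0.0075,"ty":0,"tz":0,"ax":0,"ay":0,"az":0}])

```text
time: 16.4
tool_pos: [0.5181, 0.205, 0.081]
ee_rot: [3.135, -0.003, -0.118]
wrist_force: [-4.0, 2.9, 1.1]
width: 0.0004
```

step_arm(steps=[{"jaw":0,"tx":-0.016,"ty":0,"tz":0,"ax":0,"ay":0,"az":0.005},{"jaw":0,"tx":-0.019,"ty":0.045,"tz":0.001,"ax":0,"ay":0,"az":0.005},{"jaw":0,"tx":-0.019,"ty":0.09,"tz":0.0015,"ax":0,"ay":0,"az":0.005},{"jaw":0,"tx":-0.019,"ty":0.135,"tz":0.0015,"ax":0,"ay":0,"az":0.005},{"jaw":0,"tx":-0.019,"ty":0.18,"tz":0.0015,"ax":0,"ay":0,"az":0.005},{"jaw":0,"tx":-0.018,"ty":0.222,"tz":0.0015,"ax":0,"ay":0,"az":0.005},{"jaw":0,"tx":-0.016,"ty":0.222,"tz":0.0015,"ax":0,"ay":0,"az":0.005},{"jaw":0,"tx":-0.015,"ty":0.222,"tz":0.0015,"ax":0,"ay":0,"az":0.005}])

```text
time: 17.2
tool_pos: [0.4776, -0.0147, 0.0812]
ee_rot: [3.135, -0.004, -0.125]
wrist_force: [0.6, 0.4, 0.9]
width: 0.0006
```

step_arm(steps=[{"jaw":0,"tx":0.003,"ty":0,"tz":0,"ax":0,"ay":0,"az":0},{"jaw":0,"tx":0.006,"ty":0,"tz":0,"ax":0,"ay":0,"az":0},{"jaw":0,"tx":0.009,"ty":0,"tz":0,"ax":0,"ay":0,"az":0},{"jaw":0,"tx":0.012,"ty":0,"tz":0,"ax":0,"ay":0,"az":0},{"jaw":0,"tx":0.015,"ty":0,"tz":0,"ax":0,"ay":0,"az":0},{"jaw":0,"tx":0.017,"ty":0,"tz":0,"ax":0,"ay":0,"az":0},{"jaw":0,"tx":0.019,"ty":0,"tz":0,"ax":0,"ay":0,"az":0}])

```text
time: 17.9
tool_pos: [0.4965, -0.0171, 0.0812]
ee_rot: [3.135, -0.004, -0.125]
wrist_force: [-1.2, -0.5, -0.7]
width: 0.0001
```

```bash
python3 - <<'E'
from h import *
knobs()
rel(0,-.114,.081);print(get_obs()["wrist_force"])
E
```

```text
scene R 30 [-0.0413 -0.1185] [0.0031 0.0086]
scene L 29 [-0.0205  0.1077] [0.0045 0.0048]
side R 93 [-0.0235 -0.12  ] [0.01   0.0073]
side L 26 [-0.0179  0.1076] [0.0053 0.0053]
wrist R 1253 [-0.0169 -0.1145] [0.0063 0.0056]
rel [0.0332 0.0005 0.0006] yaw err -0.002
[ 0.01162383 -0.03735226 -0.50693464]
```

step_arm(steps=[{"jaw":0,"tx":0.002,"ty":0,"tz":0,"ax":0,"ay":0,"az":0},{"jaw":0,"tx":0.004,"ty":0,"tz":0,"ax":0,"ay":0,"az":0},{"jaw":0,"tx":0.006,"ty":0,"tz":0,"ax":0,"ay":0,"az":0},{"jaw":0,"tx":0.007,"ty":0,"tz":0,"ax":0,"ay":0,"az":0}])

```text
time: 18.45
tool_pos: [0.5023, -0.0183, 0.0813]
ee_rot: [3.134, -0.001, -0.126]
wrist_force: [-6.4, -1.2, 4.9]
width: 0.0001
```

step_arm(steps=[{"jaw":0,"tx":-0.015,"ty":0,"tz":-0.001,"ax":0,"ay":0,"az":0},{"jaw":0,"tx":-0.019,"ty":-0.045,"tz":-0.0015,"ax":0,"ay":0,"az":0},{"jaw":0,"tx":-0.019,"ty":-0.09,"tz":-0.0015,"ax":0,"ay":0,"az":0},{"jaw":0,"tx":-0.019,"ty":-0.135,"tz":-0.0015,"ax":0,"ay":0,"az":0},{"jaw":0,"tx":-0.019,"ty":-0.18,"tz":-0.0015,"ax":0,"ay":0,"az":0},{"jaw":0,"tx":-0.018,"ty":-0.222,"tz":-0.0015,"ax":0,"ay":0,"az":0},{"jaw":0,"tx":-0.017,"ty":-0.222,"tz":-0.0015,"ax":0,"ay":0,"az":0},{"jaw":0,"tx":-0.015,"ty":-0.222,"tz":-0.0015,"ax":0,"ay":0,"az":0}])

```text
time: 19.25
tool_pos: [0.5156, 0.2048, 0.0811]
ee_rot: [3.134, -0.001, -0.123]
wrist_force: [-0.2, 0.9, -0.5]
width: 0.0007
```

step_arm(steps=[{"jaw":0,"tx":0.003,"ty":0,"tz":0,"ax":0,"ay":0,"az":0},{"jaw":0,"tx":0.006,"ty":0,"tz":0,"ax":0,"ay":0,"az":0},{"jaw":0,"tx":0.009,"ty":0,"tz":0,"ax":0,"ay":0,"az":0},{"jaw":0,"tx":0.012,"ty":0,"tz":0,"ax":0,"ay":0,"az":0},{"jaw":0,"tx":0.015,"ty":0,"tz":0,"ax":0,"ay":0,"az":0},{"jaw":0,"tx":0.017,"ty":0,"tz":0,"ax":0,"ay":0,"az":0},{"jaw":0,"tx":0.019,"ty":0,"tz":0,"ax":0,"ay":0,"az":0}])

```text
time: 19.95
tool_pos: [0.5346, 0.2022, 0.0811]
ee_rot: [3.134, -0.001, -0.124]
wrist_force: [-0.9, 0.1, 0.6]
width: 0.0005
```

```bash
python3 - <<'E'
from h import *
knobs()
rel(0,.108,.081);print(get_obs()["wrist_force"])
E
```

```text
scene R 38 [-0.0093 -0.1158] [0.0045 0.0051]
scene L 42 [-0.0204  0.1011] [0.0109 0.007 ]
side R 32 [-0.0056 -0.1173] [0.0046 0.0041]
side L 58 [-0.0128  0.1022] [0.0101 0.0068]
wrist L 1260 [-0.0063  0.1087] [0.0065 0.0056]
rel [0.0228 0.001  0.0002] yaw err 0.0
[-0.15121076  0.102492   -0.37591829]
```

step_arm(steps=[{"jaw":0,"tx":0.002,"ty":0,"tz":0,"ax":0,"ay":0,"az":0},{"jaw":0,"tx":0.004,"ty":0,"tz":0,"ax":0,"ay":0,"az":0},{"jaw":0,"tx":0.006,"ty":0,"tz":0,"ax":0,"ay":0,"az":0},{"jaw":0,"tx":0.007,"ty":0,"tz":0,"ax":0,"ay":0,"az":0}])

```text
time: 20.5
tool_pos: [0.5417, 0.2017, 0.0811]
ee_rot: [3.135, -0.001, -0.123]
wrist_force: [-1.3, 1.1, 0.8]
width: 0.0002
```

step_arm(steps=[{"jaw":0,"tx":-0.015,"ty":0,"tz":0,"ax":0,"ay":0,"az":0},{"jaw":0,"tx":-0.018,"ty":0.045,"tz":0.001,"ax":0,"ay":0,"az":0},{"jaw":0,"tx":-0.018,"ty":0.09,"tz":0.0015,"ax":0,"ay":0,"az":0},{"jaw":0,"tx":-0.018,"ty":0.135,"tz":0.0015,"ax":0,"ay":0,"az":0},{"jaw":0,"tx":-0.018,"ty":0.18,"tz":0.0015,"ax":0,"ay":0,"az":0},{"jaw":0,"tx":-0.017,"ty":0.222,"tz":0.0015,"ax":0,"ay":0,"az":0},{"jaw":0,"tx":-0.015,"ty":0.222,"tz":0.0015,"ax":0,"ay":0,"az":0},{"jaw":0,"tx":-0.014,"ty":0.222,"tz":0.0015,"ax":0,"ay":0,"az":0}])

```text
time: 21.3
tool_pos: [0.5008, -0.0179, 0.0814]
ee_rot: [3.135, -0.002, -0.126]
wrist_force: [0.5, 1.0, -0.5]
width: 0.0005
```

step_arm(steps=[{"jaw":0,"tx":0.003,"ty":0,"tz":0,"ax":0,"ay":0,"az":0},{"jaw":0,"tx":0.006,"ty":0,"tz":0,"ax":0,"ay":0,"az":0},{"jaw":0,"tx":0.009,"ty":0,"tz":0,"ax":0,"ay":0,"az":0},{"jaw":0,"tx":0.012,"ty":0,"tz":0,"ax":0,"ay":0,"az":0},{"jaw":0,"tx":0.015,"ty":0,"tz":0,"ax":0,"ay":0,"az":0},{"jaw":0,"tx":0.017,"ty":0,"tz":0,"ax":0,"ay":0,"az":0},{"jaw":0,"tx":0.019,"ty":0,"tz":0,"ax":0,"ay":0,"az":0}])

```text
time: 22.0
tool_pos: [0.5198, -0.0203, 0.0813]
ee_rot: [3.134, -0.002, -0.126]
wrist_force: [0.1, -0.5, 0.7]
width: 0.0005
```

```bash
python3 - <<'E'
from h import *
knobs()
rel(0,-.114,.081);print(get_obs()["wrist_force"])
E
```

```text
scene R 33 [-0.0168 -0.119 ] [0.0038 0.0084]
scene L 31 [0.0039 0.1077] [0.0048 0.0048]
side R 86 [ 1.000e-04 -1.209e-01] [0.0104 0.0061]
side L 24 [0.0055 0.1071] [0.0046 0.0045]
wrist R 1238 [ 0.0066 -0.1148] [0.0063 0.0056]
rel [0.0098 0.0002 0.0005] yaw err -0.002
[-0.4260609   0.66150133  0.4581896 ]
```

step_arm(steps=[{"jaw":0,"tx":0.002,"ty":0,"tz":0,"ax":0,"ay":0,"az":0},{"jaw":0,"tx":0.004,"ty":0,"tz":0,"ax":0,"ay":0,"az":0},{"jaw":0,"tx":0.006,"ty":0,"tz":0,"ax":0,"ay":0,"az":0}])

```text
time: 22.45
tool_pos: [0.525, -0.0213, 0.0813]
ee_rot: [3.134, -0.0, -0.126]
wrist_force: [-4.7, -0.4, 1.9]
width: 0.0005
```

step_arm(steps=[{"jaw":0,"tx":-0.015,"ty":0,"tz":-0.001,"ax":0,"ay":0,"az":0},{"jaw":0,"tx":-0.019,"ty":-0.045,"tz":-0.0015,"ax":0,"ay":0,"az":0},{"jaw":0,"tx":-0.019,"ty":-0.09,"tz":-0.0015,"ax":0,"ay":0,"az":0},{"jaw":0,"tx":-0.019,"ty":-0.135,"tz":-0.0015,"ax":0,"ay":0,"az":0},{"jaw":0,"tx":-0.019,"ty":-0.18,"tz":-0.0015,"ax":0,"ay":0,"az":0},{"jaw":0,"tx":-0.018,"ty":-0.222,"tz":-0.0015,"ax":0,"ay":0,"az":0},{"jaw":0,"tx":-0.017,"ty":-0.222,"tz":-0.0015,"ax":0,"ay":0,"az":0},{"jaw":0,"tx":-0.015,"ty":-0.222,"tz":-0.0015,"ax":0,"ay":0,"az":0}])

```text
time: 23.25
tool_pos: [0.5383, 0.2017, 0.081]
ee_rot: [3.134, -0.001, -0.124]
wrist_force: [0.1, -0.4, 0.7]
width: 0.0002
```

step_arm(steps=[{"jaw":0,"tx":0.003,"ty":0,"tz":0,"ax":0,"ay":0,"az":0},{"jaw":0,"tx":0.006,"ty":0,"tz":0,"ax":0,"ay":0,"az":0},{"jaw":0,"tx":0.009,"ty":0,"tz":0,"ax":0,"ay":0,"az":0},{"jaw":0,"tx":0.011,"ty":0,"tz":0,"ax":0,"ay":0,"az":0},{"jaw":0,"tx":0.013,"ty":0,"tz":0,"ax":0,"ay":0,"az":0},{"jaw":0,"tx":0.015,"ty":0,"tz":0,"ax":0,"ay":0,"az":0}])

```text
time: 23.85
tool_pos: [0.5533, 0.1995, 0.0811]
ee_rot: [3.134, -0.0, -0.125]
wrist_force: [-0.9, -0.1, 0.1]
width: 0.0007
```

```bash
python3 - <<'E'
from h import *
knobs()
rel(0,.108,.081);print(get_obs()["wrist_force"])
E
```

```text
scene R 37 [ 0.0136 -0.1164] [0.0047 0.0045]
scene L 46 [-0.0019  0.1016] [0.0113 0.0073]
side R 39 [ 0.0166 -0.1178] [0.0042 0.005 ]
side L 64 [0.0067 0.1014] [0.0101 0.0069]
wrist L 1257 [0.0127 0.1085] [0.0064 0.0056]
rel [0.0038 0.0007 0.    ] yaw err -0.0
[ 0.49810312 -0.45003855  0.27320764]
```

step_arm(steps=[{"jaw":0,"tx":0.002,"ty":0,"tz":0,"ax":0,"ay":0,"az":0},{"jaw":0,"tx":0.004,"ty":0,"tz":0,"ax":0,"ay":0,"az":0},{"jaw":0,"tx":0.005,"ty":0,"tz":0,"ax":0,"ay":0,"az":0}])

```text
time: 24.3
tool_pos: [0.5585, 0.1992, 0.081]
ee_rot: [3.134, -0.001, -0.124]
wrist_force: [-2.2, 1.1, 0.6]
width: 0.0005
```

step_arm(steps=[{"jaw":0,"tx":0.0015,"ty":0,"tz":0,"ax":0,"ay":0,"az":0}])

```text
time: 24.4
tool_pos: [0.5587, 0.1992, 0.0809]
ee_rot: [3.134, 0.003, -0.124]
wrist_force: [-7.4, 0.8, 3.8]
width: 0.0005
```

step_arm(steps=[{"jaw":0,"tx":-0.012,"ty":0,"tz":0,"ax":0,"ay":0,"az":0},{"jaw":0,"tx":-0.014,"ty":0.045,"tz":0.001,"ax":0,"ay":0,"az":0},{"jaw":0,"tx":-0.014,"ty":0.09,"tz":0.0015,"ax":0,"ay":0,"az":0},{"jaw":0,"tx":-0.014,"ty":0.135,"tz":0.0015,"ax":0,"ay":0,"az":0},{"jaw":0,"tx":-0.014,"ty":0.18,"tz":0.0015,"ax":0,"ay":0,"az":0},{"jaw":0,"tx":-0.013,"ty":0.222,"tz":0.0015,"ax":0,"ay":0,"az":0},{"jaw":0,"tx":-0.01,"ty":0.222,"tz":0.0015,"ax":0,"ay":0,"az":0},{"jaw":0,"tx":-0.008,"ty":0.222,"tz":0.0015,"ax":0,"ay":0,"az":0}])

```text
time: 25.2
tool_pos: [0.5233, -0.0207, 0.0815]
ee_rot: [3.134, 0.001, -0.126]
wrist_force: [0.4, -0.4, 0.3]
width: 0.0002
```

step_arm(steps=[{"jaw":0,"tx":0.002,"ty":0,"tz":0,"ax":0,"ay":0,"az":0},{"jaw":0,"tx":0.004,"ty":0,"tz":0,"ax":0,"ay":0,"az":0},{"jaw":0,"tx":0.006,"ty":0,"tz":0,"ax":0,"ay":0,"az":0},{"jaw":0,"tx":0.0075,"ty":0,"tz":0,"ax":0,"ay":0,"az":0}])

```text
time: 25.6
tool_pos: [0.5298, -0.0206, 0.0813]
ee_rot: [3.134, 0.005, -0.125]
wrist_force: [-5.4, 0.4, 4.1]
width: 0.0004
```

```bash
python3 - <<'E'
from h import *
rel(0,-.114,.081);print(get_obs()["wrist_force"])
knobs()
E
```

```text
rel [0.0001 0.0011 0.0003] yaw err -0.001
[-5.44791033  0.4404194   4.13688023]
scene R 30 [-0.0059 -0.1205] [0.0046 0.0068]
scene L 29 [0.0179 0.1076] [0.005  0.0056]
side R 90 [ 0.0092 -0.1215] [0.0103 0.0053]
side L 30 [0.0205 0.1053] [0.0051 0.0052]
wrist R 1237 [ 0.0162 -0.1148] [0.0062 0.0056]
```

step_arm(steps=[{"jaw":0,"tx":0.0015,"ty":0,"tz":0,"ax":0,"ay":0,"az":0},{"jaw":0,"tx":0.002,"ty":0,"tz":0,"ax":0,"ay":0,"az":0}])

```text
time: 25.95
tool_pos: [0.5299, -0.0206, 0.0813]
ee_rot: [3.134, 0.009, -0.125]
wrist_force: [-8.2, 0.5, 6.1]
width: 0.0008
```

Both ends now stop hard with neither leading, which points to the bumpers. Raising and backing off to look.

step_arm(steps=[{"jaw":0,"tx":-0.02,"ty":0,"tz":0,"ax":0,"ay":0,"az":0},{"jaw":0,"tx":-0.03,"ty":-0.03,"tz":-0.04,"ax":0,"ay":0,"az":0},{"jaw":0,"tx":-0.04,"ty":-0.07,"tz":-0.08,"ax":0,"ay":0,"az":0},{"jaw":0,"tx":-0.04,"ty":-0.114,"tz":-0.12,"ax":0,"ay":0,"az":0},{"jaw":0,"tx":-0.04,"ty":-0.114,"tz":-0.13,"ax":0,"ay":0,"az":0},{"jaw":0,"tx":-0.04,"ty":-0.114,"tz":-0.13,"ax":0,"ay":0,"az":0}])

```text
time: 26.55
tool_pos: [0.5081, 0.1005, 0.2151]
ee_rot: [3.137, -0.001, -0.121]
wrist_force: [0.4, 0.4, 0.5]
width: 0.0003
```

```bash
python3 - <<'E'
from h import *
print(get_obs()["tool_pos"],get_obs()["wrist_force"])
knobs()
a,d=snapshot("wrist");P=cloud("wrist",d); t=(P[...,:2]-TO)@TR
save("w6",cv2.resize(a[:260,60:500],(800,473),interpolation=cv2.INTER_CUBIC))
E
```

```text
[0.50814152 0.10049043 0.2151109 ] [0.35181153 0.43389524 0.49273023]
scene R 39 [ 0.0163 -0.1167] [0.0047 0.0045]
scene L 32 [0.0174 0.107 ] [0.0047 0.0046]
side R 33 [ 0.0187 -0.1181] [0.0043 0.0051]
side L 27 [0.02   0.1056] [0.0047 0.0047]
wrist R 320 [ 0.0171 -0.1146] [0.0044 0.0046]
wrist L 322 [0.0189 0.1067] [0.0044 0.0046]
```

View pics/w6.png

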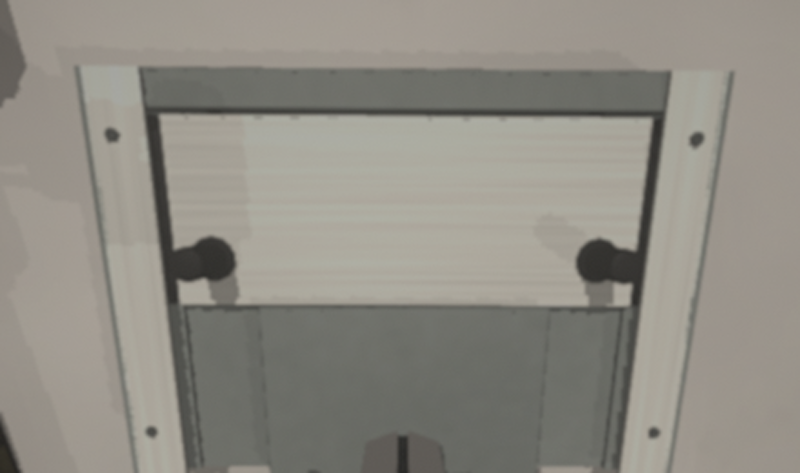

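The lid lies against the far wall with a thin dark line along it, roughly even from (165,112) to (650,116). The knobs are level within the same 1-1.5 mm bias they showed when parked. One numeric check of that gap.

```bash
python3 - <<'E'
from h import *
a,d=snapshot("wrist");c=camera_model("wrist");g=a.astype(float).mean(2)
K=c["intrinsics"];R=Ro.from_euler('xyz',c["orientation"]).as_matrix()
def px(x,y,z):
    p=R.T@(np.array([*(TO+TR@[x,y]),z])-c["origin"]);return (K@p/p[2])[:2]
for y in(-.125,-.115,-.10,-.05,0,.05,.1,.115,.125):
    xs=np.arange(.085,.110,.0005);v=[]
    for x in xs:
        u=px(x,y,.054);v.append(cv2.getRectSubPix(g.astype(np.float32),(1,1),tuple(map(float,u)))[0,0])
    v=np.array(v); e=xs[:-1][np.argmin(np.diff(v))]; m=v<np.minimum(v.max(),95)-15
    print(y,"lid edge x",e.round(4),"dark min at",xs[v.argmin()].round(4),"dark width",(v<70).sum()*.5,v[::5].round())
E
```

```text
-0.125 lid edge x 0.0935 dark min at 0.096 dark width 1.5 [161. 163. 163. 163.  75.  84. 105. 104. 104. 105.]
-0.115 lid edge x 0.0935 dark min at 0.096 dark width 1.5 [161. 164. 164. 163.  78.  84. 106. 106. 105. 106.]
-0.1 lid edge x 0.0945 dark min at 0.096 dark width 1.0 [163. 165. 165. 164.  87.  82. 107. 107. 107. 106.]
-0.05 lid edge x 0.0945 dark min at 0.0965 dark width 1.0 [166. 168. 167. 168. 106.  78. 108. 109. 108. 108.]
0 lid edge x 0.0945 dark min at 0.097 dark width 1.0 [169. 168. 167. 163. 112.  72. 107. 108. 108. 109.]
0.05 lid edge x 0.0955 dark min at 0.097 dark width 1.0 [169. 168. 167. 168. 132.  70. 106. 110. 110. 110.]
0.1 lid edge x 0.0955 dark min at 0.0975 dark width 1.5 [161. 160. 157. 160. 139.  59.  97. 103. 104. 103.]
0.115 lid edge x 0.0955 dark min at 0.0975 dark width 1.5 [159. 158. 157. 157. 134.  63.  95. 103. 102. 103.]
0.125 lid edge x 0.0955 dark min at 0.0975 dark width 1.5 [158. 158. 157. 159. 143.  63.  94. 102. 102. 103.]
```

The gap is the same (about 1–1.5 mm) along the whole wall, and the lid edge runs parallel to it. Handing in.

```bash
python3 -c "
from h import *
print(close_job(), get_obs()['time'])"
```

```text
the job is handed in; nothing more can be done
the job is handed in; nothing more can be done
```

The small chrome tally counter is in the free right end of the well, and the lid is pushed shut against the bumpers. I handed the job in at about 27 s; no verdict was reported.

- **Counter:** It lay flat in the well and clear of the lid when I last saw it, before closing the lid. I could not see it after that.
- **Lid:** I pushed the two knobs in turn with shut jaws, never gripping them. The force was 6–7 N whenever the lid bound, and the highest reading was about 10 N (8.2 N along the push) when I pressed it onto the stop. Force is only read at the end of each move, so I did not see any peaks in between.
- **Final checks:** Both ends stopped firmly with neither ahead. The remaining gap to the far wall is even, about 1–1.5 mm along its length.
- **One disagreement:** By my measurement the knobs sit at tray x of about 17 mm (right) and 19 mm (left), against the nominal 20 mm. The left-right difference was already there when the lid was parked, and the dark gap line at the wall shows the same tilt. I put it down to an error in my tray fit and camera calibration rather than skew.
- **Bystanders:** I did not move near the carton or the stamp, and I did not check their positions again at the end.

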